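# Clip the timer onto the tray rack

### The arm

A 6-joint arm with a two-finger parallel gripper is mounted at the origin on the work surface. World frame = base frame: x ahead of the robot, y to its left, z up, the work surface at z = 0. Lengths are in m, angles in degrees, forces in N, time in s.
With the tool pointing down it reaches from about 0.4 to 0.825 m from the base axis. Payload 7 kg.
Tool frame: the origin (TCP) lies at the very end of the fingers, on their centre line; the grasp point (between the pads) lies 19 mm behind it; z points along the fingers, y is the line along which they close (so a half turn about z gives the same grasp; the last joint's range is limited). The gripper opens to 88 mm and grips with 3 to 60 N. Pads are 19 mm wide; open, the fingers measure 130 mm over their backs; the gripper's body (78 mm by 193 mm) begins 47 mm behind the grasp point.
Start: joints at [84.517, 20.546, 0.682, 0, -70.136, -16.507], TCP at [0.253, 0.626, 0.227] pointing down, gripper open.
Joint ranges: [-176.03, 176.03], [-82.01, 121.73], [-58.28, 71.71], [-173.87, 95.51], [-174.79, -0.11], [-173.66, 173.66]. Speed limits (degrees/s): [136.94, 136.94, 172.46, 180, 180, 180].

### API

Orientations are given as [roll, pitch, yaw] about the fixed x, y, z axes, in that order (R = Rz(yaw) Ry(pitch) Rx(roll)).
In Python, from plant import r gives the robot as it stands. The module is installed in compiled form; this text tells all that it offers.
- The arm moves only by the tool jog_arm, never from a script. Its arguments are lists of equal length, an entry for each row: "travel": the shift along the tool's x, y, z each as a share of 50 cm, from -1 to 1, a list of three; "dr": the turn, a rotation vector about the tool's x, y, z each as a share of 360 degrees, from -1 to 1, a list of three; "claw": the opening, from 0 (shut) to 1 (fully open). A call has exactly 10 rows; each row is the pose to reach, as a shift and turn from the pose commanded when the call began, along the tool's axes at that moment, turning the shorter way round; what a row does not reach only later rows make up. A row lasts 1/8 s, in which the tool goes at most 62.5 mm and 10.7 degrees, less where a joint would pass 70% of its speed; a pose out of reach is approached as far as the arm can. A call with a number of a shift or a turn outside -1 to 1 is refused whole. A call with a gripper value outside its range is refused whole. The fingers move at their own pace and stop on an object; "newtons" is the grip in N (left out, the last holds). Time passes only in rows, so rows that repeat a pose let the fingers close, or fill a call up. It gives the time, the measured TCP pose, the force, the opening and the grip force at its end, in the units of the state.
- r.get_state(): the state, without advancing time (a new reading comes with each control period).
- r.capture(name): name is "scene" or "top" or "wrist"; returns a dict with "pixels" (400x640x3 uint8, red, green, blue), "range_z" (400x640 float32, m along the optical axis (not along the pixel's ray), 0 where there is no reading), "fx", "fy", "cx", "cy" (pixels), "position" and "attitude" of the camera in the world; the wrist camera has in their place "hand_eye" (4x4, takes a point from camera to tool coordinates, whose origin is the TCP and whose axes are the flange's). Camera axes: x right, y up, looking along -z (the intrinsics and any distortion apply to the point x, -y, -z); pixel columns grow to the right and rows downward; lengths in m; the calibration is good to about 2 mm. A picture is of the moment at which its call begins: read the wrist's pose just before it.
- r.close_job(): hands the job in; it is judged then, once.
Trained networks look in the newest picture that a camera, given by its name, has taken for a name from the list of things; names that differ only in an ending like _2 or _b are one class to them, and where a whole thing is asked for, a point or a joint stands for the part that bears it (a point fixed in the world has none). Each returns a list of dicts, best first, with "conf" (0 to 1); they miss things now and then, are a little off and sometimes report something else, mostly with a low value. They report only what shows in the picture. A call takes as long as a camera call. They do not tell look-alikes from the thing itself.
- r.boxes_of(name, camera): "extent" ([left, top, right, bottom] in pixels, round what is visible of it).
- r.regions_of(name, camera): "pixels" (400x640 bool, what is visible of it) and "extent" ([left, top, right, bottom] in pixels, round what is visible of it).
- r.tip_of(name, camera): "at" ([column, row] in pixels: a listed point, or the origin of a listed thing).
The state is a dict: "time_s": time; "joints": joint angles; "qd": joint speeds; "joint_torque": joint torques, N m; "tcp_pos": TCP position; "eef_rot": TCP orientation; "contact_force": force on the tool from outside, world axes, zero at the start; "moment": the same for the moment, N m; "gripper_width": finger opening in m; "gripper_force": force on a finger pad.
Only numpy, scipy, OpenCV 4.12 (cv2) and the standard library are available. Lean on these libraries where they do the work, as an engineer would, in place of code of your own. Each camera call takes 0.05 s, during which the arm holds its last target. There are 200 camera calls.

### The job

Put the clip-on timer on the tray rack: take it out of the utensil tray and set it down flat on the clear bench, then take it again by its two levers, squeeze them so that the jaws open, and clip it onto the rack's front right post (front right as seen from the robot), about half-way between the upper tray and the top rail. It must sit level, with its levers pointing straight out to the right of the rack, clear of the trays, and its dial facing the front of the rack. Leave the other things on the bench and in the utensil tray where they are.

Things in the scene. Friction and masses are not known exactly. Their poses are not given: they have to be found in the camera images.
- rack: Fixed steel tray rack, 220 deep, 280 wide, 269 high, with two trays of biscuits. Origin: axis of its front right post at bench level; x points into the rack from its front (which faces the robot), y left along the front, z up. Posts: round, 14 mm diameter. Upper tray's rim and runner end 144 mm above the bench, the top rail's underside is at 259 mm; the post is bare between, half-way is 200 mm.
- caddy: Fixed white utensil tray, 138 (x) by 232 (y) by 30 mm high, walls and floor 4 mm, open at the top. Two full-height dividers make three compartments side by side along y, each 130 by about 72 mm, centres 76 mm apart: one holds the timer, the others a bag clip and a ring cutter (all bystanders there under 30 mm high), in any order. Origin: centre of its underside.
- timer_head (a point): Centre of the timer's round head: an upright disc, 56 mm diameter, 18 mm thick along y, dial on its +y face, beside one jaw, lowest point level with the clamp's underside; free on both sides 28 to 56 mm up. Axes of all timer points: x from levers to jaws, y to the dial side, z up along the hinge. This is 60 mm in +x, 22 in +y, 14.5 in +z from timer_levers. In the tray the levers cannot be gripped.
- timer_levers (a point): Where to squeeze: midway between the levers of the timer's sprung steel clamp (like a big clothes peg, 114 long, 28 high, 110 g), 14 mm above its underside, 45 mm in -x from the hinge. Over the levers' outer faces here 45 mm shut (55 at their ends, 23 mm farther in -x), about 23 mm at the stop, where they lie parallel. Squeeze: 9 N at first, 13 N at the stop; 20 to 40 N grip holds it there.
- timer_pocket (a point): Centre of the clamp's jaw pocket, 76 mm in +x from timer_levers along the clamp's middle line, shut or squeezed: the post's axis belongs here. Blunt lips close the pocket in front (jaw tips 15 mm in +x of this); a stop ends it at the back, 9 mm in -x. Shut, the lips meet; open, their gap is 1 mm + 43 mm per rad.
- timer_jaw (a joint): Opening of the clamp in rad: 0 shut, 0.48 at the stop (lip gap 21 mm); the 14 mm post passes the lips from about 0.31 on; about 0.13 when clamped on the post. Sprung shut.
- clear_spot (a point): Fixed point on the bench top, middle of the part of the bench that is always clear: the clamp laid down with its hinge here has free room all round.
- bag_clip: Bystander in the utensil tray: plain white plastic clip, 92 by 32 by 24 mm, without a round head.
- cutter: Bystander in the utensil tray: thin steel ring cutter, 56 mm diameter, 28 mm high.
- bowl: Bystander: steel bowl, 120 mm diameter, 55 mm high. Origin under its centre.
- jar: Bystander: glass jar, 64 mm diameter, 95 mm high. Origin under its centre.
- nozzle: Bystander: steel piping nozzle standing on its wide end, 32 mm diameter, 48 mm high.
- spatula: Bystander: spatula lying flat, 180 mm long along its x.
- shaker: Bystander: steel sugar shaker, 60 mm diameter, 104 mm high.
There are look-alikes about, which are no part of the job. Leave any blue or purple look-alike of the part that bears timer_head alone.

How it is judged:
By the outcome, as a careful person would: the job done as asked, in the order asked, and still so for the second after the job is handed in, with the robot touching nothing.
It also fails if it takes over 64 s, if anything falls off the work surface, if the arm or the gripper's body presses on something with over 40 N, if the wrist force passes 120 N, or if a joint passes its speed limit or range.

## Working session

There is one attempt and no reset: what is moved stays moved. The work goes in short steps, Python scripts to look and compute and a tool call to move; the robot and the scene stay as the last step left them, time stands still between calls to the robot, and variables do not carry over. Pictures are saved under pics/ and viewed, at most 10 in all, crops included, and the job is handed in when it is done.

Besides the shell and the picture viewer there is one more tool, called after "Call:" as a command line: name --argument value ..., lists and objects as JSON in quotes. jog_arm: Moves the arm, as the interface text tells. Its arguments: {"type":"object","properties":{"travel":{"type":"array"},"dr":{"type":"array"},"claw":{"type":"array"},"newtons":{"type":"number"}},"required":["travel","dr","claw"]}

```bash
mkdir -p pics; cat > h.py <<'E'
import numpy as np, cv2
from scipy.spatial.transform import Rotation as R
from plant import r
def cam(name):
    s=r.get_state(); c=r.capture(name)
    if 'hand_eye' in c:
        T=np.eye(4); T[:3,:3]=R.from_euler('xyz',s['eef_rot'],degrees=True).as_matrix(); T[:3,3]=s['tcp_pos']
        c['T']=T@np.array(c['hand_eye'])
    else:
        c['att']=c['attitude']
    return c
def setT(c):
    if 'T' in c: return c['T']
    a=np.array(c['attitude'],float); T=np.eye(4)
    T[:3,:3]=a if a.shape==(3,3) else (R.from_euler('xyz',a,degrees=True).as_matrix() if a.size==3 else R.from_quat(a).as_matrix())
    T[:3,3]=c['position']; c['T']=T; return T
def ray(c,u,v):
    T=setT(c); d=np.array([(u-c['cx'])/c['fx'],-(v-c['cy'])/c['fy'],-1.]); return T[:3,3],T[:3,:3]@d
def atz(c,u,v,z):
    o,d=ray(c,u,v); return o+d*(z-o[2])/d[2]
def dep(c,u,v):
    o,d=ray(c,u,v); return o+d*c['range_z'][int(round(v)),int(round(u))]
def cloud(c):
    T=setT(c); v,u=np.mgrid[:400,:640]; z=c['range_z']
    P=np.stack([(u-c['cx'])/c['fx']*z,-(v-c['cy'])/c['fy']*z,-z],-1); return P@T[:3,:3].T+T[:3,3]
def save(c,n,box=None,k=1):
    im=c['pixels'][:,:,::-1]
    if box: im=im[box[1]:box[3],box[0]:box[2]]
    cv2.imwrite('pics/'+n+'.png',cv2.resize(im,None,fx=k,fy=k,interpolation=cv2.INTER_CUBIC))
E
python3 - <<'E'
from h import *
print(r.get_state())
ims=[]
for n in ['scene','top']:
    c=cam(n); print(n,[ (k,c[k]) for k in c if k not in('pixels','range_z')])
    save(c,n+'0')
    for t in ['rack','caddy','timer_head','timer_levers','timer_pocket','clear_spot','bowl','jar','nozzle','spatula','shaker','bag_clip','cutter']:
        print(t,[(np.round(d['at']),round(d['conf'],2),np.round(dep(c,*np.clip(d['at'],0,[639,399])),3)) for d in r.tip_of(t,n)[:4]])
E
```

```text
{'time_s': 0.0, 'joints': array([ 8.45171043e+01,  2.05923889e+01,  6.33222921e-01, -2.26266255e-02,
       -7.01348488e+01, -1.65060418e+01]), 'qd': array([-0.02993836, -0.07767449,  0.06227856, -0.02239071, -0.02697795,
       -0.06428217]), 'joint_torque': array([ 2.09843631e-03, -5.82705474e+01,  2.93064952e+01,  6.99726373e+00,
        7.04070000e-03, -1.56944425e-04]), 'tcp_pos': array([0.2525741 , 0.62542975, 0.22559985]), 'eef_rot': array([ 1.79903816e+02, -6.32041201e-03, -2.19966385e+01]), 'contact_force': array([ 0.23456182,  0.16028593, -0.48458661]), 'moment': array([ 0.01204111, -0.03254087, -0.01027543]), 'gripper_force': 0.0, 'gripper_width': 0.0876151025632678}
scene [('fx', 365.2088710862836), ('fy', 365.2088710862836), ('cx', 316.5757749781067), ('cy', 201.39010617138266), ('position', array([ 1.24168463, -0.00272217,  0.56953872])), ('attitude', array([53.48162167, -0.38850361, 93.41709862])), ('att', array([53.48162167, -0.38850361, 93.41709862]))]
rack [(array([273., 210.]), 0.75, array([ 0.524, -0.151,  0.004])), (array([373., 222.]), 0.64, array([0.703, 0.075,
[... 2543 characters left out ...]
.701, -0.193,  0.084]))]
clear_spot [(array([294., 248.]), 0.65, array([0.444, 0.009, 0.   ])), (array([412., 227.]), 0.22, array([ 0.484, -0.3  ,  0.002]))]
bowl [(array([159., 280.]), 0.55, array([0.374, 0.355, 0.006]))]
jar [(array([329., 140.]), 0.76, array([ 0.699, -0.09 ,  0.093]))]
nozzle [(array([310., 173.]), 0.5, array([ 0.638, -0.04 ,  0.02 ]))]
spatula [(array([216., 256.]), 0.59, array([0.431, 0.21 , 0.005])), (array([385., 225.]), 0.26, array([ 0.493, -0.231,  0.003]))]
shaker [(array([369., 142.]), 0.56, array([ 0.702, -0.194,  0.065]))]
bag_clip [(array([358., 217.]), 0.48, array([ 0.512, -0.159,  0.028]))]
cutter [(array([415., 229.]), 0.71, array([ 0.478, -0.308,  0.003]))]
```

View pics/scene0.png

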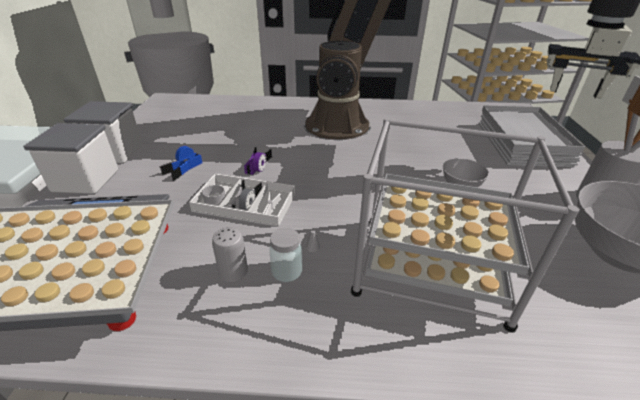

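View pics/top0.png

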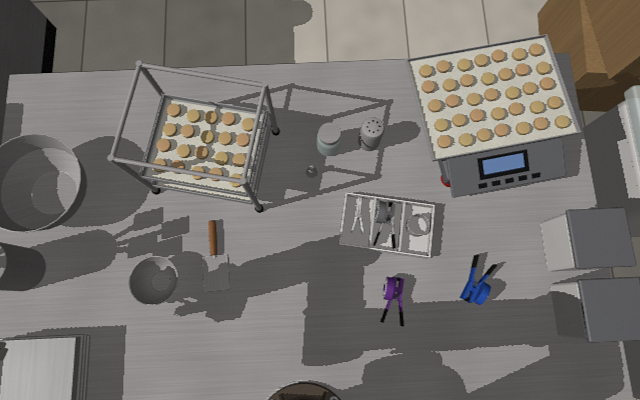

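The top view shows three look-alikes. The blue one is at (478,290), the purple one at (392,290), and the grey one at (384,215) sits in the middle compartment of the utensil tray. I choose the tray one: it is neither blue nor purple, its round head is at (382,210) with the top at z≈0.06, and its black levers are at (384,238), pointing towards the robot. I'm moving over it for the close check.

Call:
jog_arm --travel '[[0.0, 0.0, -0.2], [0.54, 0.67, -0.25], [0.54, 0.67, -0.25], [0.54, 0.67, -0.25], [0.54, 0.67, -0.25], [0.54, 0.67, -0.25], [0.54, 0.67, -0.25], [0.54, 0.67, -0.25], [0.54, 0.67, -0.25], [0.54, 0.67, -0.25]]' --dr '[[0, 0, 0], [0, 0, -0.061], [0, 0, -0.061], [0, 0, -0.061], [0, 0, -0.061], [0, 0, -0.061], [0, 0, -0.061], [0, 0, -0.061], [0, 0, -0.061], [0, 0, -0.061]]' --claw '[1, 1, 1, 1, 1, 1, 1, 1, 1, 1]'

```text
time_s: 2.65
tcp_pos: [0.3777, 0.214, 0.3517]
eef_rot: [-180.0, -0.0, -0.1]
contact_force: [-0.6, 0.1, 0.7]
gripper_width: 0.0875
gripper_force: 0.0
```

Call:
jog_arm --travel '[[0.2, 0.85, 0.04], [0.2, 0.85, 0.04], [0.2, 0.85, 0.04], [0.2, 0.85, 0.04], [0.2, 0.85, 0.04], [0.2, 0.85, 0.04], [0.2, 0.85, 0.04], [0.2, 0.85, 0.04], [0.2, 0.85, 0.04], [0.2, 0.85, 0.04]]' --dr '[[0, 0, 0], [0, 0, 0], [0, 0, 0], [0, 0, 0], [0, 0, 0], [0, 0, 0], [0, 0, 0], [0, 0, 0], [0, 0, 0], [0, 0, 0]]' --claw '[1, 1, 1, 1, 1, 1, 1, 1, 1, 1]'

```text
time_s: 3.9
tcp_pos: [0.4778, -0.2094, 0.3316]
eef_rot: [-180.0, -0.0, 0.1]
contact_force: [0.5, 0.3, 0.5]
gripper_width: 0.0877
gripper_force: 0.0
```

```bash
python3 - <<'E'
from h import *
print(np.round(r.get_state()['joints'],1))
c=cam('wrist'); print(c['hand_eye'],c['fx'],[k for k in c]); 
for t in ['timer_head','timer_levers','timer_pocket','caddy']:
    print(t,[(np.round(d['at']),round(d['conf'],2),np.round(dep(c,*np.clip(d['at'],0,[639,399])),3),np.round(atz(c,*d['at'],.03),3)) for d in r.tip_of(t,'wrist')[:4]])
save(c,'w1')
P=cloud(c); 
m=(P[...,2]>.036)&(P[...,2]<.075)&(P[...,0]>.4)&(P[...,0]<.62)&(P[...,1]<-.15)&(P[...,1]>-.3)
Q=P[m]; print(len(Q),Q.min(0),Q.max(0),Q.mean(0))
(cx,cy),(w,h),a=cv2.minAreaRect((Q[:,:2]*1000).astype(np.float32)); print(cx,cy,w,h,a)
# rack post from top camera
c=cam('top'); P=cloud(c)
m=(P[...,2]>.15)&(P[...,2]<.25)&(P[...,0]>.4)&(P[...,0]<.68)&(P[...,1]<.2)&(P[...,1]>0)
Q=P[m]; print('post',len(Q)); 
for z in np.arange(.15,.25,.02):
    q=Q[(Q[:,2]>=z)&(Q[:,2]<z+.02)]
    q=q[q[:,0]<q[:,0].min()+.03]
    if len(q): print(z,len(q),q.min(0),q.max(0),np.median(q,0))
np.savez('top.npz',P=P,px=c['pixels'])
E
```

```text
[ -2.1   2.9  -8.3  -0.  -78.8  92.2]
[[ 5.59950844e-04  9.50959797e-01  3.09313999e-01  8.53919906e-02]
 [ 9.99999725e-01 -3.82050995e-04 -6.35715015e-04 -8.86438316e-06]
 [-4.86365701e-04  3.09314270e-01 -9.50959750e-01 -1.57492879e-01]
 [ 0.00000000e+00  0.00000000e+00  0.00000000e+00  1.00000000e+00]] 318.63378621288535 ['pixels', 'range_z', 'fx', 'fy', 'cx', 'cy', 'hand_eye', 'T']
timer_head [(array([469., 270.]), 0.91, array([ 0.315, -0.444,  0.048]), array([ 0.304, -0.454,  0.03 ])), (array([321., 130.]), 0.9, array([ 0.528, -0.213,  0.059]), array([ 0.526, -0.213,  0.03 ])), (array([329., 258.]), 0.67, array([ 0.338, -0.225,  0.054]), array([ 0.326, -0.226,  0.03 ]))]
timer_levers [(array([331., 177.]), 0.86, array([ 0.452, -0.229,  0.004]), array([ 0.458, -0.228,  0.03 ])), (array([334., 283.]), 0.85, array([ 0.26 , -0.237, -0.001]), array([ 0.28 , -0.235,  0.03 ])), (array([477., 227.]), 0.56, array([ 0.368, -0.471,  0.001]), array([ 0.38 , -0.455,  0.03 ]))]
timer_pocket [(array([344., 245.]), 0.77, array([ 0.337, -0.252,  0.006]), array([ 0.348, -0.25 ,  0.03 ])), (array(
[... 214 characters left out ...]
ay([ 0.487, -0.231,  0.003]), array([ 0.491, -0.23 ,  0.03 ]))]
caddy [(array([336., 153.]), 0.85, array([ 0.489, -0.235,  0.003]), array([ 0.493, -0.234,  0.03 ])), (array([286., 135.]), 0.39, array([ 0.518, -0.163,  0.027]), array([ 0.518, -0.163,  0.03 ]))]
582 [ 0.49620363 -0.2301903   0.03615457] [ 0.55164069 -0.2030618   0.06183108] [ 0.5257848  -0.21663667  0.05355807]
524.2236938476562 -215.32191467285156 21.61187744140625 54.39321517944336 78.46998596191406
post 0Traceback (most recent call last):
  File "<stdin>", line 17, in <module>
    return umr_minimum(a, axis, None, out, keepdims, initial, where)
ValueError: zero-size array to reduction operation minimum which has no identity
```

View pics/w1.png

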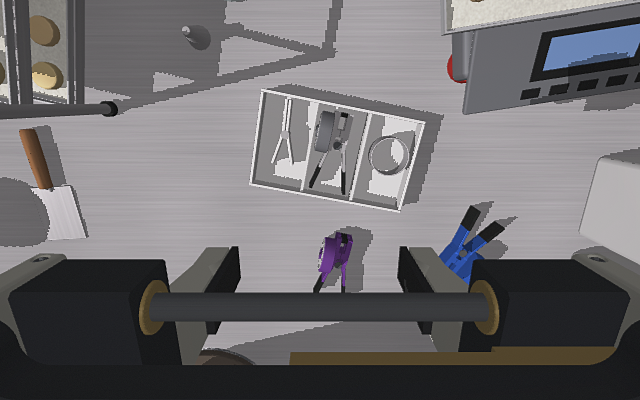

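The close view shows the grey timer in the tray's middle compartment: dial head at (325,132), jaws at (345,118), levers down to (343,190), yaw about -11°. The bag clip at (285,132) and the ring cutter at (390,153) are on either side of it. The purple and blue ones lie outside the tray. The head's footprint measures 54×22 mm with the top at z≈0.061, which matches the description.

Call:
jog_arm --travel '[[0.092, 0.014, 0.1], [0.092, 0.014, 0.2], [0.092, 0.014, 0.3], [0.092, 0.014, 0.4], [0.092, 0.014, 0.48], [0.092, 0.014, 0.53], [0.092, 0.014, 0.56], [0.092, 0.014, 0.58], [0.092, 0.014, 0.59], [0.092, 0.014, 0.59]]' --dr '[[0, 0, 0.015], [0, 0, 0.031], [0, 0, 0.031], [0, 0, 0.031], [0, 0, 0.031], [0, 0, 0.031], [0, 0, 0.031], [0, 0, 0.031], [0, 0, 0.031], [0, 0, 0.031]]' --claw '[1, 1, 1, 1, 1, 1, 1, 1, 1, 1]'

```text
time_s: 5.45
tcp_pos: [0.5237, -0.218, 0.0369]
eef_rot: [-180.0, -0.0, -11.2]
contact_force: [-0.1, 0.4, -0.1]
gripper_width: 0.0876
gripper_force: 0.0
```

Call:
jog_arm --travel '[[0, 0, 0], [0, 0, 0], [0, 0, 0], [0, 0, 0], [0, 0, 0], [0, 0, 0], [0, 0, 0], [0, 0, 0], [0, 0, 0], [0, 0, 0]]' --dr '[[0, 0, 0], [0, 0, 0], [0, 0, 0], [0, 0, 0], [0, 0, 0], [0, 0, 0], [0, 0, 0], [0, 0, 0], [0, 0, 0], [0, 0, 0]]' --claw '[0.5, 0.1, 0.1, 0.1, 0.1, 0.1, 0.1, 0.1, 0.1, 0.1]' --newtons 30

```text
time_s: 6.7
tcp_pos: [0.5234, -0.218, 0.0366]
eef_rot: [180.0, 0.0, -11.2]
contact_force: [0.5, -0.1, 0.1]
gripper_width: 0.0179
gripper_force: 30.0
```

Call:
jog_arm --travel '[[0, 0, -0.05], [0, 0, -0.1], [0, 0, -0.2], [0, 0, -0.3], [0, 0, -0.3], [0, 0, -0.3], [0, 0, -0.3], [0, 0, -0.3], [0, 0, -0.3], [0, 0, -0.3]]' --dr '[[0, 0, 0], [0, 0, 0], [0, 0, 0], [0, 0, 0], [0, 0, 0], [0, 0, 0], [0, 0, 0], [0, 0, 0], [0, 0, 0], [0, 0, 0]]' --claw '[0.1, 0.1, 0.1, 0.1, 0.1, 0.1, 0.1, 0.1, 0.1, 0.1]'

```text
time_s: 7.95
tcp_pos: [0.5234, -0.2179, 0.1863]
eef_rot: [180.0, 0.0, -11.2]
contact_force: [-0.1, -0.9, -1.1]
gripper_width: 0.0179
gripper_force: 30.0
```

```bash
python3 - <<'E'
from h import *
print(r.get_state()['gripper_width'])
c=cam('wrist'); save(c,'w2')
c=cam('top'); P=cloud(c); g=r.regions_of('rack','top'); print([ (d['conf'],d['extent']) for d in g])
save(c,'t2',(100,40,300,230),4)
m=g[0]['pixels']; Q=P[m&(c['range_z']>0)]
print(len(Q),np.percentile(Q,[1,50,99],axis=0))
q=Q[(Q[:,1]<.3)]
for z in np.arange(0,.3,.03):
    k=q[(q[:,2]>=z)&(q[:,2]<z+.03)]
    if len(k):
        k=k[np.argsort(k[:,0]+k[:,1])][:15]; print(round(z,2),np.round(np.median(k,0),3))
E
```

```text
0.01787188792298505
[(0.57, [108.1, 60.0, 267.7, 202.2])]
11292 [[0.55466553 0.05696143 0.0010452 ]
 [0.67940385 0.23777972 0.13349859]
 [0.89576956 0.39248476 0.27137579]]
0.0 [0.902 0.164 0.002]
0.03 [0.584 0.105 0.054]
0.06 [0.581 0.106 0.063]
0.12 [0.555 0.114 0.141]
0.15 [0.552 0.093 0.155]
0.18 [0.547 0.104 0.208]
0.21 [0.761 0.049 0.233]
0.24 [0.546 0.096 0.255]
0.27 [0.551 0.097 0.271]
```

View pics/t2.png

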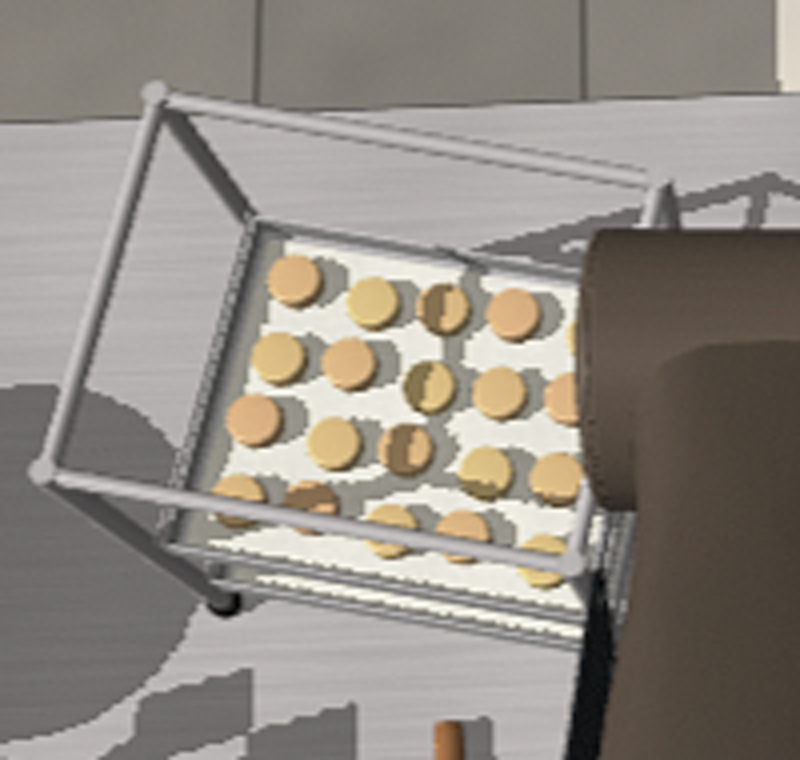

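Call:
jog_arm --travel '[[-0.1, -0.16, 0], [-0.2, -0.3, 0], [-0.289, -0.452, 0], [-0.289, -0.452, 0], [-0.289, -0.452, 0], [-0.289, -0.452, 0], [-0.289, -0.452, 0.05], [-0.289, -0.452, 0.1], [-0.289, -0.452, 0.13], [-0.289, -0.452, 0.13]]' --dr '[[0, 0, -0.028], [0, 0, -0.056], [0, 0, -0.084], [0, 0, -0.112], [0, 0, -0.14], [0, 0, -0.168], [0, 0, -0.196], [0, 0, -0.224], [0, 0, -0.245], [0, 0, -0.245]]' --claw '[0.1, 0.1, 0.1, 0.1, 0.1, 0.1, 0.1, 0.1, 0.1, 0.1]'

```text
time_s: 9.35
tcp_pos: [0.4249, 0.0315, 0.1209]
eef_rot: [-179.9, 0.1, 77.0]
contact_force: [-0.2, 0.0, -1.0]
gripper_width: 0.0173
gripper_force: 29.9
```

```bash
python3 - <<'E'
from h import *
print(np.round(r.get_state()['joints'],1))
c=cam('top')
a=atz(c,243,180.5,.265);b=atz(c,110.75,157.5,.265);e=atz(c,138.5,63.75,.265);f=atz(c,260,207.5,.01)
print(a,b,e,'base',f,np.linalg.norm(b-a),np.linalg.norm(e-b),np.degrees(np.arctan2(*(b-a)[[1,0]]))-90,np.degrees(np.arctan2(*(e-b)[[1,0]])))
c=cam('wrist')
for t in ['timer_head','timer_levers','timer_pocket']:
    print(t,[(np.round(d['at']),round(d['conf'],2),np.round(dep(c,*np.clip(d['at'],0,[639,399])),3)) for d in r.tip_of(t,'wrist')[:2]])
save(c,'w3')
E
```

```text
[ 31.    2.7 -37.7  -0.  -49.7 136. ]
[0.55319435 0.09827406 0.265     ] [0.61479964 0.3732635  0.265     ] [0.82879619 0.32536406 0.265     ] base [0.5519943 0.0952161 0.01     ] 0.281805619084399 0.2192917684069545 -12.627355210628224 -12.616713578355887
timer_head [(array([316., 260.]), 0.84, array([0.428, 0.043, 0.141]))]
timer_levers []
timer_pocket [(array([359., 225.]), 0.69, array([ 0.458, -0.003, -0.001]))]
```

View pics/w3.png

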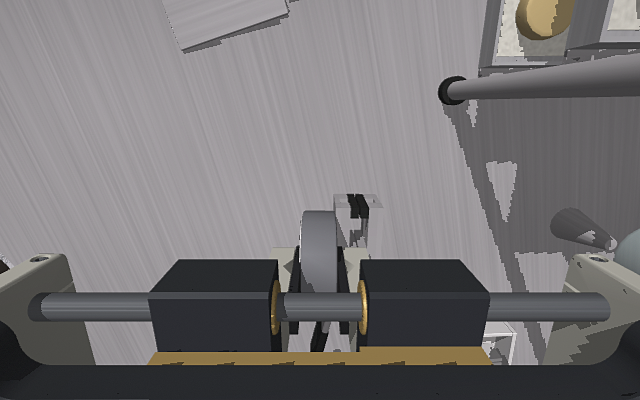

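The wrist view shows the timer hanging level between the fingers: head at (318,240), jaws at (358,205). The rack's front right post foot is at (452,90) and well clear. I'm lowering it to the bench.

Call:
jog_arm --travel '[[0, 0, 0.05], [0, 0, 0.1], [0, 0, 0.14], [0, 0, 0.155], [0, 0, 0.165], [0, 0, 0.17], [0, 0, 0.173], [0, 0, 0.176], [0, 0, 0.176], [0, 0, 0.176]]' --dr '[[0, 0, 0], [0, 0, 0], [0, 0, 0], [0, 0, 0], [0, 0, 0], [0, 0, 0], [0, 0, 0], [0, 0, 0], [0, 0, 0], [0, 0, 0]]' --claw '[0.1, 0.1, 0.1, 0.1, 0.1, 0.1, 0.1, 0.1, 0.1, 0.1]'

```text
time_s: 10.85
tcp_pos: [0.4256, 0.0318, 0.0337]
eef_rot: [180.0, -0.0, 77.0]
contact_force: [-0.8, -0.0, -1.1]
gripper_width: 0.0177
gripper_force: 30.0
```

Call:
jog_arm --travel '[[0, 0, 0.001], [0, 0, 0.002], [0, 0, 0.0025], [0, 0, 0.0025], [0, 0, 0.0025], [0, 0, 0.0025], [0, 0, 0.0025], [0, 0, 0.0025], [0, 0, 0.0025], [0, 0, 0.0025]]' --dr '[[0, 0, 0], [0, 0, 0], [0, 0, 0], [0, 0, 0], [0, 0, 0], [0, 0, 0], [0, 0, 0], [0, 0, 0], [0, 0, 0], [0, 0, 0]]' --claw '[0.1, 0.1, 0.1, 0.1, 0.3, 0.5, 0.8, 1, 1, 1]'

```text
time_s: 12.1
tcp_pos: [0.4256, 0.0318, 0.0323]
eef_rot: [180.0, -0.0, 77.0]
contact_force: [0.4, -0.4, 0.5]
gripper_width: 0.0711
gripper_force: 0.0
```

Call:
jog_arm --travel '[[0, 0, -0.08], [0, 0, -0.16], [-0.08, 0, -0.25], [-0.16, 0, -0.33], [-0.24, 0, -0.33], [-0.24, 0, -0.33], [-0.24, 0, -0.33], [-0.24, 0, -0.33], [-0.24, 0, -0.33], [-0.24, 0, -0.33]]' --dr '[[0, 0, 0], [0, 0, 0], [0, 0, 0], [0, 0, 0], [0, 0, 0], [0, 0, 0], [0, 0, 0], [0, 0, 0], [0, 0, 0], [0, 0, 0]]' --claw '[1, 1, 1, 1, 1, 1, 1, 1, 1, 1]'

```text
time_s: 13.35
tcp_pos: [0.3987, -0.0847, 0.1971]
eef_rot: [-180.0, 0.0, 77.1]
contact_force: [0.5, -0.1, -0.5]
gripper_width: 0.0877
gripper_force: 0.0
```

```bash
python3 - <<'E'
from h import *
print(r.get_state()['tcp_pos'])
c=cam('wrist')
for t,z in [('timer_head',.0285),('timer_levers',.014),('timer_pocket',.014)]:
    print(t,[(np.round(d['at'],1),round(d['conf'],2),np.round(dep(c,*np.clip(d['at'],0,[639,399])),3),np.round(atz(c,*d['at'],z),4)) for d in r.tip_of(t,'wrist')[:3]])
P=cloud(c)
box=(P[...,0]>.34)&(P[...,0]<.54)&(P[...,1]<.09)&(P[...,1]>-.09)
for lo,hi in [(.02,.033),(.036,.07)]:
    Q=P[box&(P[...,2]>lo)&(P[...,2]<hi)]; 
    if len(Q): print(len(Q),np.percentile(Q[:,2],[50,99]),cv2.minAreaRect((Q[:,:2]*1000).astype(np.float32)))
save(c,'w4')
E
```

```text
[ 0.39868427 -0.08469072  0.19714285]
timer_head [(array([315.7,  62.3]), 0.87, array([0.423, 0.03 , 0.054]), array([0.4237, 0.0325, 0.0285])), (array([290. , 309.9]), 0.73, array([ 0.399, -0.054,  0.28 ]), array([ 0.3317, -0.2271,  0.0285]))]
timer_levers [(array([244.3, 314.5]), 0.82, array([ 0.386, -0.053,  0.28 ]), array([ 0.2697, -0.2309,  0.014 ])), (array([319.9,  61.8]), 0.43, array([0.427, 0.029, 0.056]), array([0.428 , 0.0336, 0.014 ])), (array([342.6,  46.8]), 0.36, array([ 0.454,  0.044, -0.002]), array([0.4524, 0.0417, 0.014 ]))]
timer_pocket [(array([303.1, 314.6]), 0.7, array([ 0.402, -0.056,  0.28 ]), array([ 0.3422, -0.2475,  0.014 ])), (array([341.1,  49.8]), 0.62, array([ 0.452,  0.041, -0.003]), array([0.4504, 0.0394, 0.014 ]))]
1999 [0.02724932 0.02948238] ((436.5340270996094, 0.7128067016601562), (117.07623291015625, 54.30778503417969), 81.91123962402344)
1342 [0.05209147 0.05647063] ((424.49822998046875, 31.36698341369629), (52.9178581237793, 21.443819046020508), 76.87225341796875)
```

View pics/w4.png

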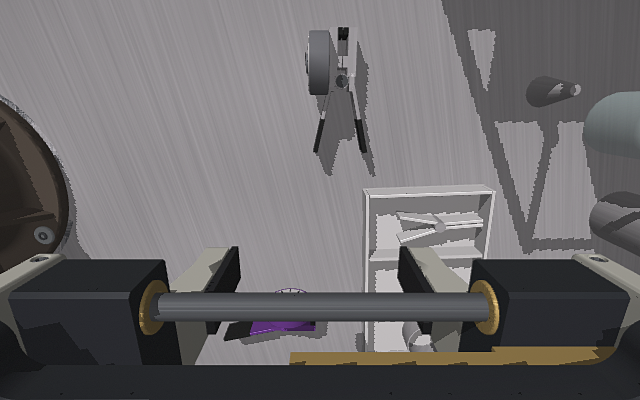

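The timer lies flat at the clear spot. In the wrist view the head is at (318,62), the hinge at (341,80), and the lever tips at (318,150) and (361,150). I get yaw 77° and levers at about (0.4325,-0.033). Next I descend onto the levers.

Call:
jog_arm --travel '[[0.06, 0.043, 0.05], [0.116, 0.043, 0.12], [0.116, 0.043, 0.2], [0.116, 0.043, 0.28], [0.116, 0.043, 0.33], [0.116, 0.043, 0.36], [0.116, 0.043, 0.375], [0.116, 0.043, 0.382], [0.116, 0.043, 0.387], [0.116, 0.043, 0.387]]' --dr '[[0, 0, 0], [0, 0, 0], [0, 0, 0], [0, 0, 0], [0, 0, 0], [0, 0, 0], [0, 0, 0], [0, 0, 0], [0, 0, 0], [0, 0, 0]]' --claw '[1, 1, 1, 1, 1, 1, 1, 1, 1, 1]'

```text
time_s: 14.8
tcp_pos: [0.4328, -0.0334, 0.0041]
eef_rot: [180.0, -0.0, 77.0]
contact_force: [1.1, -0.5, -0.4]
gripper_width: 0.0879
gripper_force: 0.0
```

Call:
jog_arm --travel '[[0, 0, 0], [0, 0, 0], [0, 0, 0], [0, 0, 0], [0, 0, 0], [0, 0, 0], [0, 0, 0], [0, 0, 0], [0, 0, 0], [0, 0, 0]]' --dr '[[0, 0, 0], [0, 0, 0], [0, 0, 0], [0, 0, 0], [0, 0, 0], [0, 0, 0], [0, 0, 0], [0, 0, 0], [0, 0, 0], [0, 0, 0]]' --claw '[0.6, 0.5, 0.4, 0.3, 0.2, 0.1, 0.1, 0.1, 0.1, 0.1]' --newtons 30

```text
time_s: 16.05
tcp_pos: [0.4327, -0.0334, 0.0038]
eef_rot: [180.0, -0.0, 77.0]
contact_force: [1.1, -0.2, 1.1]
gripper_width: 0.0214
gripper_force: 30.0
```

Call:
jog_arm --travel '[[0, 0, -0.04], [0, 0, -0.1], [0, 0, -0.2], [0, 0, -0.3], [0.01, 0.06, -0.37], [0.035, 0.177, -0.37], [0.035, 0.177, -0.37], [0.035, 0.177, -0.37], [0.035, 0.177, -0.37], [0.035, 0.177, -0.37]]' --dr '[[0, 0, 0], [0, 0, 0], [0, 0, 0], [0, 0, -0.001], [0, 0, -0.001], [0, 0, -0.001], [0, 0, -0.001], [0, 0, -0.001], [0, 0, -0.001], [0, 0, -0.001]]' --claw '[0.1, 0.1, 0.1, 0.1, 0.1, 0.1, 0.1, 0.1, 0.1, 0.1]'

```text
time_s: 17.3
tcp_pos: [0.5221, -0.0362, 0.1892]
eef_rot: [180.0, -0.0, 77.4]
contact_force: [0.3, 0.7, -0.7]
gripper_width: 0.0211
gripper_force: 30.0
```

```bash
python3 - <<'E'
from h import *
s=r.get_state();print(s['tcp_pos'],s['eef_rot'],s['gripper_width'])
c=cam('wrist')
for t,z in [('timer_head',s['tcp_pos'][2]+.0255),('timer_levers',s['tcp_pos'][2]+.011),('timer_pocket',s['tcp_pos'][2]+.011)]:
    print(t,[(np.round(d['at'],1),round(d['conf'],2),np.round(dep(c,*np.clip(d['at'],0,[639,399])),3),np.round(atz(c,*d['at'],z),4)) for d in r.tip_of(t,'wrist')[:3]])
P=cloud(c)
yw=np.radians(s['eef_rot'][2]); X=np.array([np.cos(yw),np.sin(yw)]); Y=np.array([-X[1],X[0]])
d=P[...,:2]-s['tcp_pos'][:2]; L=np.stack([d@X,d@Y,P[...,2]-s['tcp_pos'][2]],-1)*1000  # timer-frame mm from TCP
np.savez('w5.npz',L=L,P=P,px=c['pixels'])
m=(L[...,0]>20)&(L[...,0]<110)&(abs(L[...,1])<60)
for lo,hi in [(10,27.5),(31,60)]:
    Q=L[m&(L[...,2]>lo)&(L[...,2]<hi)]
    if len(Q): print(lo,len(Q),np.percentile(Q,[1,50,99],axis=0).round(1).tolist(),cv2.minAreaRect(Q[:,:2].astype(np.float32)))
# post slices
for z in np.arange(.16,.25,.02):
    q=P[(P[...,2]>=z)&(P[...,2]<z+.02)&(np.hypot(P[...,0]-.5526,P[...,1]-.0968)<.02)]
    if len(q): print('post',round(z,2),len(q),np.percentile(q,[2,50,98],axis=0).round(4).tolist())
save(c,'w5')
E
```

```text
[ 0.52211653 -0.03624472  0.18915728] [ 1.79974476e+02 -1.75493459e-02  7.73864774e+01] 0.021121193963097935
timer_head [(array([314.5,  47.5]), 0.72, array([0.548, 0.094, 0.017]), array([0.5445, 0.0651, 0.2147])), (array([260.1, 160.4]), 0.71, array([0.518, 0.032, 0.24 ]), array([0.5129, 0.0285, 0.2147]))]
timer_levers [(array([338.5, 259.5]), 0.57, array([ 0.536, -0.024,  0.213]), array([ 0.535 , -0.0312,  0.2002]))]
timer_pocket [(array([306.3, 110.7]), 0.98, array([ 0.527,  0.04 , -0.001]), array([0.5356, 0.0434, 0.2002]))]
10 8145 [[22.1, -23.2, 11.8], [65.7, -0.5, 23.3], [93.8, 20.1, 26.1]] ((57.66592025756836, 5.741916656494141), (62.075382232666016, 75.29908752441406), 89.66925811767578)
31 7590 [[37.6, 10.2, 32.2], [64.7, 22.4, 48.3], [86.1, 35.3, 52.6]] ((60.974693298339844, 23.558460235595703), (52.11341094970703, 19.087112426757812), 13.296865463256836)
post 0.16 128 [[0.5481, 0.0903, 0.1603], [0.5524, 0.091, 0.1652], [0.5578, 0.0941, 0.1723]]
```

View pics/w5.png

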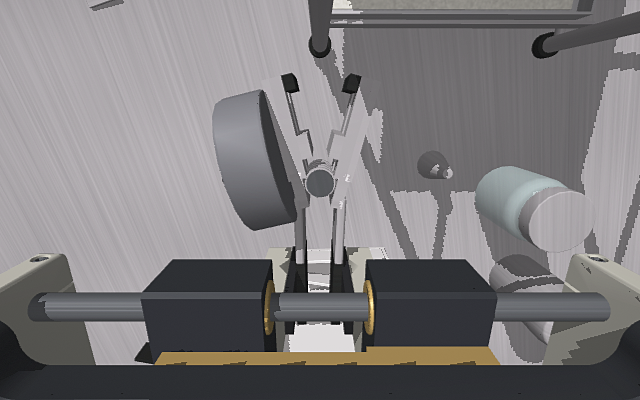

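```bash
python3 - <<'E'
from h import *
d=np.load('w5.npz'); L=d['L']
for u,v in [(319,182),(290,83),(353,83),(290,76),(354,76),(297,220),(342,220)]:
    w=L[v-3:v+4,u-3:u+4].reshape(-1,3); print((u,v),np.median(w,0).round(1))
m=(L[...,2]>8)&(L[...,2]<29)&(L[...,0]>60)&(L[...,0]<120)&(abs(L[...,1])<30)
for s in (-1,1):
    Q=L[m&(s*L[...,1]>0)]; Q=Q[Q[:,0]>Q[:,0].max()-3]; print(s,len(Q),Q.mean(0).round(1),Q.max(0).round(1))
E
```

```text
(319, 182) [51.5 -1.4 23.5]
(290, 83) [91.5 10.  23.4]
(353, 83) [ 91.5 -14.8  23.1]
(290, 76) [94.  10.  23.1]
(354, 76) [ 94.  -15.2  23. ]
(297, 220) [34.1  8.5 23.5]
(342, 220) [ 33.7 -11.8  23.3]
-1 151 [ 93.3 -16.7  22.3] [ 95.2 -12.7  24.8]
1 159 [93.4 13.1 22.7] [95.3 21.3 24.8]
```

The wrist view shows the clamp open and symmetric: tips at (290,83) and (353,83), hinge at (319,182). The post foot is straight ahead at (319,45). In the wrist camera's frame the pocket is about 56 mm short of the post axis, so I'm sliding on.

Call:
jog_arm --travel '[[0.02, 0, -0.002], [0.04, 0, -0.002], [0.055, 0, -0.002], [0.07, 0, -0.002], [0.08, 0, -0.002], [0.09, 0, -0.002], [0.1, 0, -0.002], [0.107, 0, -0.002], [0.11, 0, -0.002], [0.11, 0, -0.002]]' --dr '[[0, 0, 0], [0, 0, 0], [0, 0, 0], [0, 0, 0], [0, 0, 0], [0, 0, 0], [0, 0, 0], [0, 0, 0], [0, 0, 0], [0, 0, 0]]' --claw '[0.1, 0.1, 0.1, 0.1, 0.1, 0.1, 0.1, 0.1, 0.1, 0.1]'

```text
time_s: 18.75
tcp_pos: [0.5347, 0.0174, 0.1898]
eef_rot: [-180.0, 0.0, 77.4]
contact_force: [0.2, 0.6, -1.3]
gripper_width: 0.0213
gripper_force: 30.0
```

```bash
python3 - <<'E'
from h import *
s=r.get_state();print(s['tcp_pos'],s['eef_rot'],s['gripper_width'],s['contact_force'])
c=cam('wrist'); P=cloud(c)
yw=np.radians(s['eef_rot'][2]); X=np.array([np.cos(yw),np.sin(yw)]); Y=np.array([-X[1],X[0]])
d=P[...,:2]-s['tcp_pos'][:2]; L=np.stack([d@X,d@Y,P[...,2]-s['tcp_pos'][2]],-1)*1000
for z in (10,20,26,34,42,50,58):
    q=L[(L[...,2]>=z)&(L[...,2]<z+6)&(L[...,0]>66)&(L[...,0]<105)&(abs(L[...,1])<10)]
    if len(q): print(z,len(q),np.percentile(q,[3,50,97],axis=0).round(1).tolist())
save(c,'w6')
E
```

```text
[0.53474015 0.01741001 0.18977757] [-1.79995798e+02  3.22586040e-03  7.73752237e+01] 0.021274468978864366 [ 0.23260179  0.60308773 -1.2969486 ]
10 29 [[66.5, -6.7, 10.2], [71.4, 8.3, 13.6], [94.5, 9.7, 15.9]]
20 433 [[66.1, -9.6, 21.0], [69.3, 6.5, 23.3], [93.6, 9.8, 24.6]]
```

View pics/w6.png

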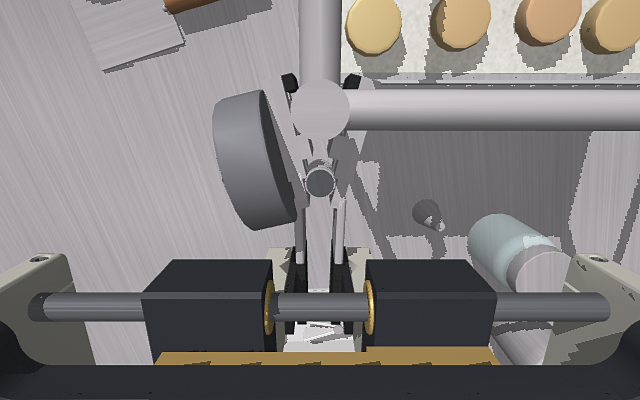

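The post (320,107) is between the open jaws, its axis about 83 mm ahead of the TCP and the pocket at about 81 mm. There is no contact force yet. I'll advance 1.5 mm more and then release.

Call:
jog_arm --travel '[[0.001, 0, 0], [0.002, 0, 0], [0.003, 0, 0], [0.003, 0, 0], [0.003, 0, 0], [0.003, 0, 0], [0.003, 0, 0], [0.003, 0, 0], [0.003, 0, 0], [0.003, 0, 0]]' --dr '[[0, 0, 0], [0, 0, 0], [0, 0, 0], [0, 0, 0], [0, 0, 0], [0, 0, 0], [0, 0, 0], [0, 0, 0], [0, 0, 0], [0, 0, 0]]' --claw '[0.1, 0.1, 0.1, 0.1, 0.1, 0.1, 0.1, 0.1, 0.1, 0.1]'

```text
time_s: 20.05
tcp_pos: [0.5351, 0.0189, 0.1898]
eef_rot: [-180.0, 0.0, 77.4]
contact_force: [0.8, -0.3, -0.5]
gripper_width: 0.0213
gripper_force: 30.0
```

Call:
jog_arm --travel '[[0, 0, 0], [0, 0, 0], [0, 0, 0], [0, 0, 0], [0, 0, 0], [0, 0, 0], [0, 0, 0], [0, 0, 0], [0, 0, 0], [0, 0, 0]]' --dr '[[0, 0, 0], [0, 0, 0], [0, 0, 0], [0, 0, 0], [0, 0, 0], [0, 0, 0], [0, 0, 0], [0, 0, 0], [0, 0, 0], [0, 0, 0]]' --claw '[0.28, 0.32, 0.36, 0.4, 0.43, 0.46, 0.5, 0.6, 0.75, 0.75]'

```text
time_s: 21.3
tcp_pos: [0.5352, 0.0188, 0.1899]
eef_rot: [180.0, -0.0, 77.4]
contact_force: [0.2, -0.8, -0.4]
gripper_width: 0.0641
gripper_force: 0.0
```

```bash
python3 - <<'E'
from h import *
s=r.get_state();print(s['tcp_pos'],s['gripper_width'],s['contact_force'])
c=cam('wrist'); save(c,'w7'); P=cloud(c)
yw=np.radians(s['eef_rot'][2]); X=np.array([np.cos(yw),np.sin(yw)]); Y=np.array([-X[1],X[0]])
d=P[...,:2]-s['tcp_pos'][:2]; L=np.stack([d@X,d@Y,P[...,2]-s['tcp_pos'][2]],-1)*1000
Q=L[(L[...,2]>30)&(L[...,2]<60)&(L[...,0]>20)&(L[...,0]<105)&(L[...,1]>8)&(L[...,1]<45)]
print(len(Q),np.percentile(Q,[1,50,99],axis=0).round(1).tolist(),cv2.minAreaRect(Q[:,:2].astype(np.float32)))
print(np.median(L[179:186,316:323].reshape(-1,3),0))
E
```

```text
[0.5351753  0.01884246 0.18991333] 0.06414485523517083 [ 0.17709689 -0.84601652 -0.44338055]
7338 [[38.7, 11.8, 31.3], [66.7, 20.6, 47.3], [87.9, 30.6, 51.3]] ((62.562232971191406, 21.94619369506836), (52.29079818725586, 19.166080474853516), 2.832688570022583)
[51.23035645 -1.40843945 22.29910373]
```

View pics/w7.png

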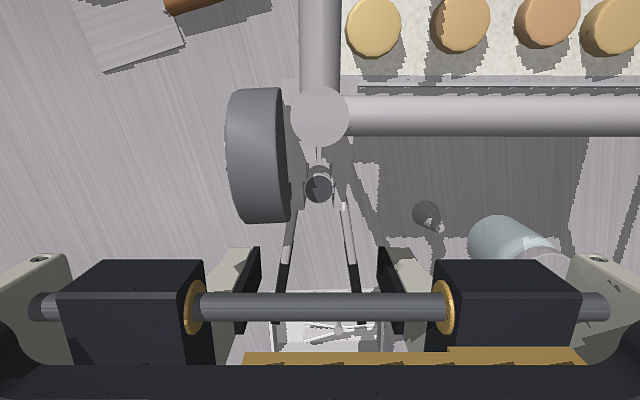

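The timer is clipped on with its dial side to the front. The head is at (255,155), the post at (320,115), and the levers are clear of both fingers. I'm backing off straight up.

Call:
jog_arm --travel '[[0, 0, 0], [0, 0, 0], [0, 0, -0.04], [0, 0, -0.1], [0, 0, -0.17], [0, 0, -0.24], [-0.1, 0, -0.26], [-0.2, 0, -0.26], [-0.28, 0, -0.26], [-0.28, 0, -0.26]]' --dr '[[0, 0, 0], [0, 0, 0], [0, 0, 0], [0, 0, 0], [0, 0, 0], [0, 0, 0], [0, 0, 0], [0, 0, 0], [0, 0, 0], [0, 0, 0]]' --claw '[1, 1, 1, 1, 1, 1, 1, 1, 1, 1]'

```text
time_s: 22.6
tcp_pos: [0.5037, -0.1198, 0.32]
eef_rot: [180.0, 0.0, 77.2]
contact_force: [-0.6, 0.1, -0.3]
gripper_width: 0.0878
gripper_force: 0.0
```

```bash
python3 - <<'E'
from h import *
s=r.get_state();print(s['tcp_pos'],s['gripper_width'],s['contact_force'])
c=cam('wrist'); P=cloud(c)
X=np.array([.218,.976]);Y=np.array([-.976,.218])
d=P[...,:2]-np.array([.5526,.0968]); L=np.stack([d@X,d@Y,P[...,2]],-1)*1000  # post frame
m=(L[...,0]>-115)&(L[...,0]<0)&(abs(L[...,1])<50)&(L[...,2]>175)&(L[...,2]<255)
# clamp top surface height along x
for a,b in [(-105,-90),(-90,-75),(-75,-60),(-60,-45),(-45,-25)]:
    q=L[m&(L[...,0]>a)&(L[...,0]<b)&(abs(L[...,1])<(35 if b<-50 else 9))&(L[...,2]<225)]
    if len(q): print(a,len(q),np.percentile(q[:,2],[20,50,80,95]).round(1),np.percentile(q[:,1],[2,98]).round(1), q.min(0).round(1))
for d_ in ['timer_levers','timer_head','timer_pocket']:
    print(d_,[(np.round(k['at']),round(k['conf'],2)) for k in r.tip_of(d_,'wrist')[:3]])
Q=L[m&(L[...,2]>218)&(L[...,1]>8)]; print(np.percentile(Q,[1,50,99],axis=0).round(1).tolist(),cv2.minAreaRect(Q[:,:2].astype(np.float32)))
c2=cam('scene')
a=c['pixels'][0:300,150:550]; b=c2['pixels'][110:260,180:380]
im=np.vstack([cv2.resize(a,(400,300)),cv2.resize(b,(400,300))]); cv2.imwrite('pics/f.png',im[:,:,::-1])
E
```

```text
[ 0.50373207 -0.11978342  0.32001816] 0.08776469579871778 [-0.5802624   0.13748034 -0.30343855]
-105 388 [198.7 212.6 213.7 214.5] [-23.9  22.7] [-102.5  -24.8  183.8]
-90 441 [203.  212.7 213.7 214.2] [-21.4  20.2] [-90.  -22.2 183.4]
-75 255 [197.4 212.3 213.4 213.9] [-19.5  18.1] [-75.  -19.6 184.8]
timer_levers [(array([289., 361.]), 0.96), (array([192., 263.]), 0.61), (array([336., 275.]), 0.55)]
timer_head [(array([251., 367.]), 0.89), (array([226., 255.]), 0.85)]
timer_pocket [(array([250., 349.]), 0.97), (array([238., 261.]), 0.73)]Traceback (most recent call last):
  File "<stdin>", line 13, in <module>
    return _quantile_unchecked(
        a, q, axis, out, overwrite_input, method, keepdims, weights)
    return _ureduce(a,
                    func=_quantile_ureduce_func,
    ...<5 lines>...
                    overwrite_input=overwrite_input,
                    method=method)
    r = func(a, **kwargs)
    result = _quantile(arr,
                       quantiles=q,
    ...<2 lines>...
                       out=out,
                       weights=wgt)
    slices_having_nans = np.isnan(arr[-1, ...])
                                  ~~~^^^^^^^^^
IndexError: index -1 is out of bounds for axis 0 with size 0
```

```bash
python3 - <<'E'
from h import *
c=cam('scene'); save(c,'f',(200,90,440,290),3)
E
```

```text
(no output)
```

View pics/f.png

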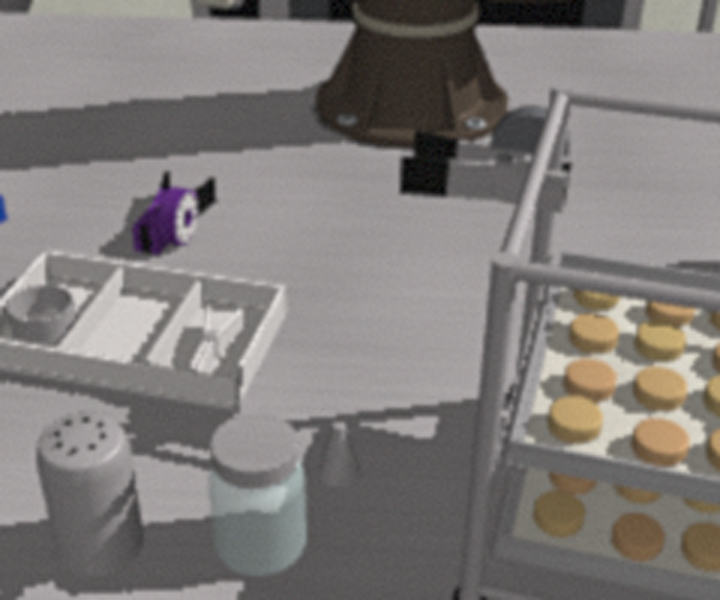

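The scene crop shows the timer clipped level on the front right post at about (545,165), with its levers out to the right at (425,165). The middle tray compartment is empty, and the nozzle, jar, shaker, bag clip, cutter and purple look-alike appear undisturbed.

```bash
python3 -c "
from plant import r
print(r.close_job())"
```

```text
the job is handed in; nothing more can be done
None
```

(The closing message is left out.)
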